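Start the carrom lamp with its pull knob

TASK

The corner is getting dark: start the lamp that stands on the carrom board. Pull its yellow knob straight up nearly as far as it goes, hold it there for about a second, then let it go back down to rest and leave it alone. Do not pull the radio's blue knob and do not disturb the candy jar.

Things in the scene. Friction and masses are not known exactly. Their poses are not given: they have to be found in the camera images.
- lamp_knob_grip (a point): Centre of the cap of the lamp's yellow pull knob: cylinder 32 mm across, 26 mm tall, on a 12 mm stem; at rest 89 mm above the board, over the lamp's flat green base (top at 60 mm, 110 mm wide in y, from 50 mm behind to 165 mm beyond the knob in x). Axes: z up, x towards the caged cream light, 96 mm across, centred 115 mm from the knob, top at 127 mm. Both sides of the knob along y are free.
- lamp_knob (a joint): How far the lamp's yellow knob is pulled up, m: 0 at rest (down), 0.020 at the upper stop. A spring pulls it down with 2.5 N at rest, rising to 7.5 N at the stop; the lamp starts once the knob is held above 0.012 for a moment. Let go, it springs back to 0. The lamp is fixed to the board.
- radio_knob (a joint): How far the radio's blue pull knob is pulled up, m: 0 at rest. To be left alone. The radio is fixed to the board to the left or right of the lamp, knobs at least 340 mm apart; its wooden base, knob and spring match the lamp's, but it carries a black speaker box with metal bars, top at 90 mm, and a thin steel aerial up to 101 mm.
- jar: Loose glass candy jar with red twist cap, 76 mm across, 110 mm tall, on the board between lamp and radio; origin at the centre of its underside, z up. Not to be disturbed. (Nearer the robot than lamp and radio are a plywood coin box, 60 mm tall, drawer half out, and an orange striker disc, 10 mm thick.)
There are look-alikes about, which are no part of the job. Leave any orange or purple look-alike of the part that bears lamp_knob_grip alone.

How it is judged (in metres and radians):
On the way:
1. the lamp's yellow knob is pulled up more than 12 mm and held there for 0.3 s (value of joint lamp_knob above 0.012 m), for 0.3 s.
At the end, for the whole second after the job is handed in: After having been pulled up more than 12 mm for 0.3 s, the lamp's yellow knob is back down within 3 mm of its rest position and still (value of joint lamp_knob below 0.003 m and velocity of joint lamp_knob between -0.02 and 0.02 m/s); the robot touches nothing.
It fails at once if the radio's blue knob is pulled up more than 5 mm (value of joint radio_knob above 0.005 m).
It fails at once if the candy jar is moved more than 20 mm (distance of jar from where it was at the start of the episode above 0.02 m).
It also fails if it takes over 32 s, if anything falls off the work surface, if the arm or the gripper's body presses on something with over 40 N, if the wrist force passes 120 N, or if a joint passes its speed limit or range.

ROBOT

A 6-joint arm with a two-finger parallel gripper is mounted at the origin on the work surface. World frame = base frame: x ahead of the robot, y to its left, z up, the work surface at z = 0. Lengths are in m, angles in degrees, forces in N, time in s.
With the tool pointing down it reaches from about 0.35 to 0.875 m from the base axis. Payload 4.2 kg.
Tool frame: the origin (TCP) lies midway between the tips of the shut fingers; the grasp point (between the pads) lies 19 mm behind it (r.grasp_offset is the distance from the TCP to the grasp point, in m); z points along the fingers, y is the direction in which the jaws open and shut (so a half turn about z gives the same grasp; the last joint's range is limited). The gripper opens to 87 mm and grips with 3 to 60 N. Pads are 19 mm wide; open, the fingers measure 117 mm over their backs; the gripper's body (75 mm by 190 mm) begins 51 mm behind the grasp point.
Start: joints at [-60.699, 22.042, 0.453, 0, -68.411, -14.817], TCP at [0.156, -0.605, 0.223] pointing down, gripper open.
Joint ranges: [-179.83, 179.83], [-69.29, 118.12], [-61.27, 80.66], [-181.25, 117.63], [-171.15, -9.14], [-177.46, 177.46]. Speed limits (degrees/s): [159.86, 159.86, 180, 180, 180, 180].

INTERFACE

Orientations are given as a 3x3 rotation matrix whose columns are the frame's x, y, z axes.
In Python, from station import r gives the robot as it stands.
- The arm moves only by the shell command python3 -m crank 'ROWS'. ROWS is JSON, a list of rows, each a list of 3 entries, a list of its own where there are three numbers: the closure, from -1 (fully open) to 1 (shut), so that 0 is half open, then the shift along the tool's x, y, z as a fraction of full scale, then the turn, a rotation vector about the tool's x, y, z as a fraction of full scale. In form: [[fingers, [dx, dy, dz], [wx, wy, wz]], ...]. A call has 1 to 8 rows; each row shifts and turns the commanded pose from where the row before left it, along the tool's axes as they then stand; what a row does not reach is not made up. Full scale, the value 1, is 100 mm for a shift and 45 degrees for a turn. A row lasts 1/10 s, in which the tool goes at most 50 mm and 8.59 degrees, less where a joint would pass 70% of its speed; a pose out of reach is approached as far as the arm can. A call with a number of a shift or a turn outside -1 to 1 is refused whole. A call with a gripper value outside its range is refused whole. The fingers move at their own pace and stop on an object; the grip force is fixed at half the most. Time passes only in rows, so rows that do not move let the fingers close. It gives the time, the measured TCP pose, the force and the opening at its end, in the units of the state.
- r.sense(): the state, without advancing time (a new reading comes with each control period).
- r.capture(name): name is "scene" or "top" or "wrist"; returns a dict with "img" (420x560x3 uint8, blue, green, red), "fx", "fy", "cx", "cy" (pixels), "R" (3x3) and "t" (3): a world point X has camera coordinates R X + t. Camera axes: x right, y down, z forward; pixel columns grow to the right and rows downward; lengths in m; the calibration is good to about 2 mm. A picture is of the moment at which its call begins. There is no depth.
- r.finish_job(): hands the job in, once; it reports no verdict.
The state is a dict: "time_s": time; "joints": joint angles; "joint_velocities": joint speeds; "effort": joint torques, N m; "tcp_pos": TCP position; "ee_rot": TCP orientation; "wrist_force": force on the tool from outside, world axes, zero at the start; "moment": the same for the moment, N m; "gripper_width": opening from 0.0 (shut) to 1.0 (fully open).
Only numpy, scipy, OpenCV 4.12 (cv2) and the standard library are available. Lean on these libraries where they do the work, as an engineer would, in place of code of your own. Each camera call takes 0.05 s, during which the arm holds its last target.

## Working session

There is one attempt and no reset: what is moved stays moved. The work goes in short steps, Python scripts to look and compute and a shell command to move; the robot and the scene stay as the last step left them, time stands still between calls to the robot, and variables do not carry over. Pictures are saved under pics/ and viewed, and the job is handed in when it is done.

```bash
mkdir -p pics; ls
python3 - <<'E'
from station import r
import cv2
s=r.sense();print(s['time_s'],s['tcp_pos'],s['ee_rot'],s['gripper_width'],r.grasp_offset)
import pickle
d={}
for n in ("scene","top"):
    c=r.capture(n);d[n]=c;cv2.imwrite(f"pics/{n}0.png",c["img"])
    print(n,c["fx"],c["cx"],c["cy"],c["R"],c["t"])
pickle.dump(d,open("cap0.pkl","wb"))
E
```

```text
pics
0.0 [ 0.15622068 -0.6045272   0.22143559] [[-9.68260726e-01 -2.49941615e-01 -5.96897106e-04]
 [-2.49942323e-01  9.68258407e-01  2.11944787e-03]
 [ 4.82124183e-05  2.20136798e-03 -9.99997576e-01]] 0.997775991311314 0.0187
scene 496.3279860051341 282.83401366227025 205.10131088983263 [[ 0.72043485  0.69335987 -0.01502394]
 [ 0.45349405 -0.48737138 -0.74619856]
 [-0.52470637  0.53077418 -0.6655539 ]] [-0.42481327 -0.07453089  1.59895074]
top 524.6358423883213 283.0439902923026 220.71234170350047 [[ 1.13943689e-02 -9.99934877e-01 -6.39871689e-04]
 [-9.85249603e-01 -1.11177558e-02 -1.70761866e-01]
 [ 1.70743632e-01  2.57615704e-03 -9.85312121e-01]] [0.15272429 0.4630221  1.49474398]
```

View pics/scene0.png

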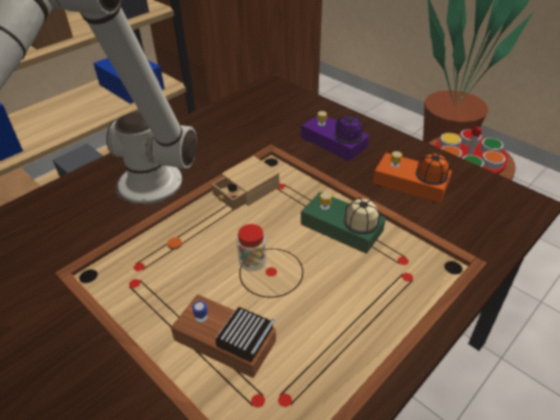

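View pics/top0.png

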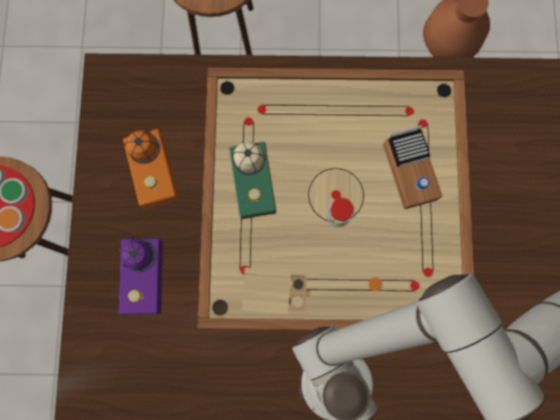

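The green lamp's yellow knob is near (254,194) in the top view and (325,200) in the scene view. The jar is at (341,209) in the top view and the radio is on the right. I'll zoom in for exact pixels.

Run:
```python
import pickle,cv2,numpy as np
d=pickle.load(open("cap0.pkl","rb"))
a=d['top']['img'][130:230,215:295];b=d['scene']['img'][180:260,290:400]
cv2.imwrite("pics/z1.png",cv2.resize(a,None,fx=6,fy=6,interpolation=cv2.INTER_CUBIC))
cv2.imwrite("pics/z2.png",cv2.resize(b,None,fx=7,fy=7,interpolation=cv2.INTER_CUBIC))
```

```text
(no output)
```

View pics/z1.png

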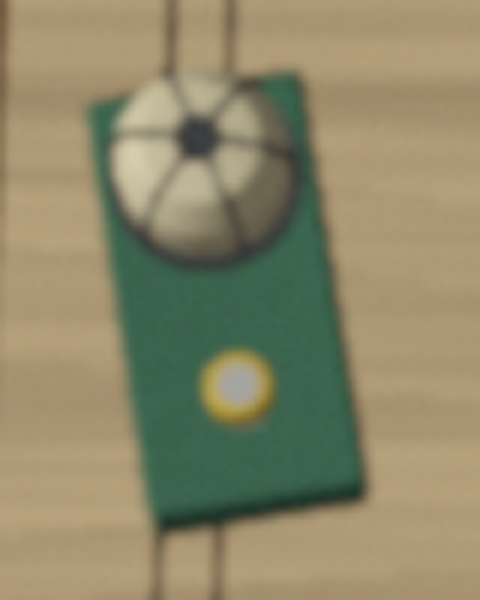

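View pics/z2.png

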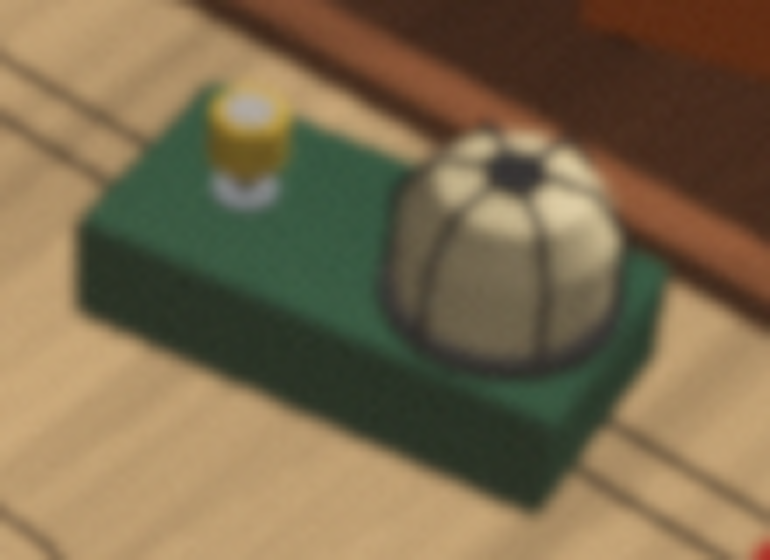

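```bash
cat > h.py <<'E'
import numpy as np,pickle
def K(c): return np.array([[c['fx'],0,c['cx']],[0,c['fy'],c['cy']],[0,0,1]])
def P(c): return K(c)@np.c_[c['R'],c['t']]
def atz(c,u,z):
    d=c['R'].T@np.linalg.inv(K(c))@np.r_[u,1]; o=-c['R'].T@np.array(c['t']); return o+d*(z-o[2])/d[2]
def proj(c,X):
    p=P(c)@np.r_[X,1]; return p[:2]/p[2]
E
python3 - <<'E'
from h import *
import cv2
d=pickle.load(open("cap0.pkl","rb"));t,s=d['top'],d['scene']
def tri(a,b):
    X=cv2.triangulatePoints(P(t),P(s),np.float64(a).reshape(2,1),np.float64(b).reshape(2,1)).ravel();X=X[:3]/X[3]
    print(X,proj(t,X)-a,proj(s,X)-b);return X
T=lambda x,y:(215+x/6-.42,130+y/6-.42); S=lambda x,y:(290+x/7-.43,180+y/7-.43)
k=tri(T(237.5,386),S(248,110)); l=tri(T(197,137),S(517,172))
c=tri(T(298,74),S(662,268)) ; c2=tri(T(362,488),S(545,425)) if 0 else None
print('z diff lamp-knobtop',l[2]-k[2])
z=k[2]-.013-.029
for p in [(88,105),(155,515),(363,487),(298,74)]: print(atz(t,T(*p),z))
print(np.linalg.norm(l[:2]-k[:2]),np.degrees(np.arctan2(*(l-k)[1::-1])))
kx=atz(t,T(237.5,386),k[2]);print('jar cap',atz(t,(341,209),k[2]+.01),'radio',atz(t,(424,183),k[2]))
E
```

```text
[0.52607551 0.23962384 0.10035425] [0.30556766 0.29221162] [ 0.47049237 -0.09610514]
[0.64080325 0.2599584  0.12355087] [0.25803572 0.26784385] [ 0.42960902 -0.10176466]
[0.69431222 0.23091287 0.11959578] [-5.86915758 -6.78058627] [-10.51805029   2.2227937 ]
z diff lamp-knobtop 0.023196620298503196
[0.67756627 0.31975428 0.05835425]
[0.47223199 0.28148409 0.05835425]
[0.48711639 0.18133624 0.05835425]
[0.69466797 0.21638155 0.05835425]
0.11651586813601339 10.050831451990794
jar cap [ 0.48415205 -0.00407208  0.11035425] radio [ 0.56411073 -0.24167122  0.10035425]
```

Knob top lies at about (0.526, 0.240, 0.100) and the lamp's x axis is yawed 10°. That agrees with the spec: 116 mm knob to light, and heights within 2–3 mm. Moving over at the present height, which clears everything.

```bash
python3 -m crank '[[-1,[-0.237,0.302,0],[0,0,0]],[-1,[-0.237,0.302,0],[0,0,0]],[-1,[-0.237,0.302,0],[0,0,0]],[-1,[-0.237,0.302,0],[0,0,0]],[-1,[-0.237,0.302,0],[0,0,0]],[-1,[-0.237,0.302,0],[0,0,0]],[-1,[-0.237,0.302,0],[0,0,0]],[-1,[-0.237,0.302,0],[0,0,0]]]'
```

```text
time_s: 0.9
tcp_pos: [0.2796, -0.3222, 0.2223]
ee_rot: [[-0.968, -0.25, -0.0], [-0.25, 0.968, 0.0], [0.0, 0.0, -1.0]]
wrist_force: [0.2, 1.1, -0.2]
gripper_width: 1.0
```

```bash
python3 -m crank '[[-1,[-0.237,0.302,0],[0,0,0]],[-1,[-0.237,0.302,0],[0,0,0]],[-1,[-0.237,0.302,0],[0,0,0]],[-1,[-0.237,0.302,0],[0,0,0]],[-1,[-0.237,0.302,0],[0,0,0]],[-1,[-0.237,0.302,0],[0,0,0]],[-1,[-0.237,0.302,0],[0,0,0]],[-1,[-0.237,0.302,0],[0,0,0]]]'; python3 -m crank '[[-1,[-0.237,0.302,0],[0,0,0]],[-1,[-0.237,0.302,0],[0,0,0]],[-1,[-0.237,0.302,0],[0,0,0]],[-1,[-0.237,0.302,0],[0,0,0]],[-1,[-0.237,0.302,0],[0,0,0]],[-1,[-0.237,0.302,0],[0,0,0]],[-1,[-0.1,0.15,0],[0,0,0.1]],[-1,[0,0,0],[0,0,0]]]'
python3 - <<'E'
from station import r
import cv2,pickle
c=r.capture("wrist");s=r.sense();print(s['tcp_pos'],s['ee_rot'],s['wrist_force'],s['joints'])
pickle.dump((c,s),open("w1.pkl","wb"));cv2.imwrite("pics/w1.png",c['img'])
E
```

```text
time_s: 1.7
tcp_pos: [0.4026, -0.0408, 0.2225]
ee_rot: [[-0.968, -0.25, -0.0], [-0.25, 0.968, 0.0], [0.0, 0.0, -1.0]]
wrist_force: [0.0, -0.6, 0.2]
gripper_width: 1.001
time_s: 2.5
tcp_pos: [0.5013, 0.1876, 0.2215]
ee_rot: [[-0.985, -0.175, -0.001], [-0.175, 0.985, -0.001], [0.001, -0.0, -1.0]]
wrist_force: [-0.5, 0.0, -0.2]
gripper_width: 1.001
[0.50067716 0.18626817 0.22160213] [[-9.84487311e-01 -1.75447455e-01 -1.71017774e-03]
 [-1.75445939e-01  9.84488558e-01 -1.00081275e-03]
 [ 1.85924046e-03 -6.85243718e-04 -9.99998037e-01]] [ 0.368856   -0.75316453  0.04873248] [ 3.78037363e+01  1.33034025e+01 -1.22939788e+01 -1.63446310e-02
 -6.45151883e+01 -1.17692025e+02]
```

View pics/w1.png

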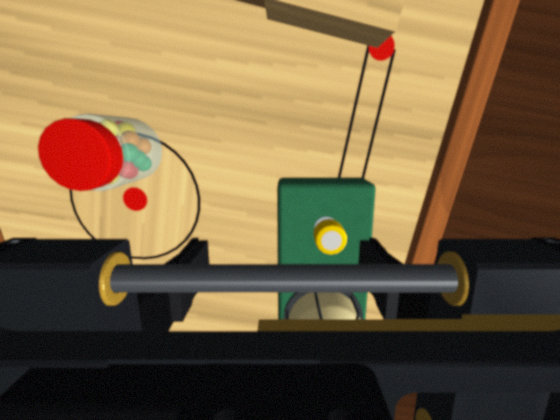

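The wrist view shows the lamp's knob, with its cap top at (331,240). The jar is on the left at (80,153), well clear.

Run:
```python
from h import *
c,s=pickle.load(open("w1.pkl","rb"))
for z in (.1,.102): 
    X=atz(c,(331,240),z);print(X, s['ee_rot'].T@(X-s['tcp_pos']))
X=np.array([.526,.2396,.1004]);print(proj(c,X),s['ee_rot'].T@(X-s['tcp_pos']))
g=np.gradient
```

```text
[0.52883096 0.24113593 0.1       ] [-0.03756947  0.0491605   0.12149883]
[0.52816111 0.24067746 0.102     ] [-0.03682585  0.04882529  0.11950044]
[330.16518941 237.25322766] [-0.03451221  0.0481448   0.12110521]
```

```bash
python3 -m crank '[[-1,[-0.18,0.24,0],[0,0,0]],[-1,[-0.18,0.245,0],[0,0,0]],[-1,[0,0,0.3],[0,0,0]],[-1,[0,0,0.3],[0,0,0]],[-1,[0,0,0.2],[0,0,0]],[-1,[0,0,0],[0,0,0]]]'
python3 - <<'E'
from station import r
from h import *
import cv2,pickle
c=r.capture("wrist");s=r.sense();print(s['tcp_pos'],s['wrist_force'])
cv2.imwrite("pics/w2.png",c['img'])
for X in ([.526,.2396,.1004],[.5285,.2409,.101]):print(proj(c,X))
pickle.dump((c,s),open("w2.pkl","wb"))
E
```

```text
time_s: 3.15
tcp_pos: [0.5256, 0.2372, 0.1394]
ee_rot: [[-0.985, -0.173, -0.007], [-0.173, 0.985, -0.004], [0.007, -0.003, -1.0]]
wrist_force: [0.2, 0.0, -0.1]
gripper_width: 0.999
[0.52710239 0.23806091 0.14166807] [ 0.35493908 -0.52607289  0.82344518]
[286.40625908 233.41413934]
[287.60298705 237.29997317]
```

View pics/w2.png

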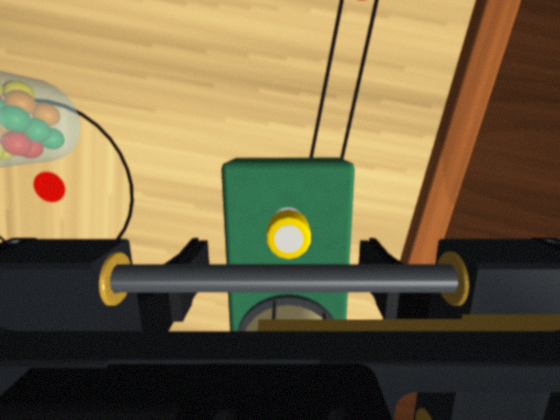

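The knob sits at (289,238), midway between the jaws. Descending the remaining 70 mm or so.

```bash
python3 -m crank '[[-1,[-0.01,0.02,0.2],[0,0,0]],[-1,[0,0,0.2],[0,0,0]],[-1,[0,0,0.15],[0,0,0]],[-1,[0,0,0.1],[0,0,0]],[-1,[0,0,0.05],[0,0,0]],[-1,[0,0,0],[0,0,0]],[-1,[0,0,0],[0,0,0]]]'
```

```text
time_s: 3.9
tcp_pos: [0.5292, 0.2421, 0.0736]
ee_rot: [[-0.985, -0.174, 0.002], [-0.174, 0.985, 0.001], [-0.002, 0.001, -1.0]]
wrist_force: [0.9, -0.1, -0.8]
gripper_width: 1.0
```

```bash
python3 -m crank '[[-1,[0,0,0.025],[0,0,0]],[1,[0,0,0],[0,0,0]],[1,[0,0,0],[0,0,0]],[1,[0,0,0],[0,0,0]],[1,[0,0,0],[0,0,0]],[1,[0,0,0],[0,0,0]],[1,[0,0,0],[0,0,0]],[1,[0,0,0],[0,0,0]]]'
python3 - <<'E'
from station import r
import cv2
s=r.sense();print(s['tcp_pos'],s['wrist_force'],s['gripper_width'])
cv2.imwrite("pics/w3.png",r.capture("wrist")['img']);cv2.imwrite("pics/s3.png",r.capture("scene")['img'])
E
```

```text
time_s: 4.7
tcp_pos: [0.5286, 0.2417, 0.07]
ee_rot: [[-0.985, -0.173, -0.0], [-0.173, 0.985, -0.0], [0.0, -0.0, -1.0]]
wrist_force: [-0.1, -0.2, -0.7]
gripper_width: 0.447
[0.52860498 0.24174798 0.07004186] [-0.1068039  -0.1932317  -0.67556475] 0.44710674707401893
```

View pics/w3.png

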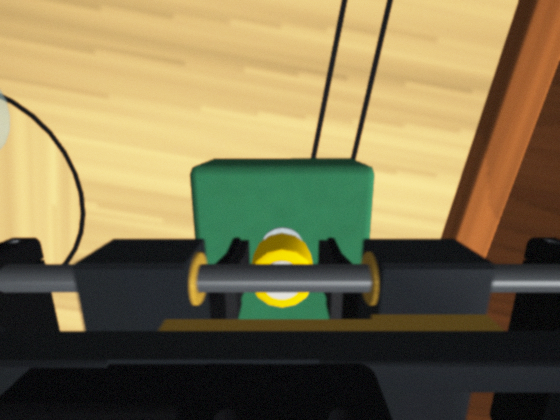

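The jaws are closing symmetrically on the knob at (282,270). The opening is 39 mm, so they need a bit more time.

```bash
python3 -m crank '[[1,[0,0,0],[0,0,0]],[1,[0,0,0],[0,0,0]],[1,[0,0,0],[0,0,0]],[1,[0,0,0],[0,0,0]]]'
```

```text
time_s: 5.2
tcp_pos: [0.5286, 0.2409, 0.0701]
ee_rot: [[-0.985, -0.173, -0.0], [-0.173, 0.985, -0.001], [0.001, -0.001, -1.0]]
wrist_force: [1.7, -5.0, 1.1]
gripper_width: 0.357
```

Gripped at 31 mm, which matches the 32 mm cap. Pulling up about 17 mm.

```bash
python3 -m crank '[[1,[0,-0.01,-0.04],[0,0,0]],[1,[0,0,-0.04],[0,0,0]],[1,[0,0,-0.04],[0,0,0]],[1,[0,0,-0.03],[0,0,0]],[1,[0,0,-0.02],[0,0,0]],[1,[0,0,0],[0,0,0]],[1,[0,0,0],[0,0,0]]]'
python3 - <<'E'
from station import r
import cv2
s=r.sense();print(s['tcp_pos'],s['wrist_force'],s['gripper_width'])
cv2.imwrite("pics/w4.png",r.capture("wrist")['img']);c=r.capture("scene")['img'][130:270,260:420];cv2.imwrite("pics/s4.png",cv2.resize(c,None,fx=4,fy=4))
E
```

```text
time_s: 5.9
tcp_pos: [0.5287, 0.2409, 0.0868]
ee_rot: [[-0.985, -0.173, -0.0], [-0.173, 0.985, 0.0], [0.0, 0.0, -1.0]]
wrist_force: [3.2, -0.4, -7.2]
gripper_width: 0.36
[0.5286569  0.24087566 0.08676253] [ 3.20687844 -0.35333086 -7.17451424] 0.36024875895456554
```

View pics/w4.png

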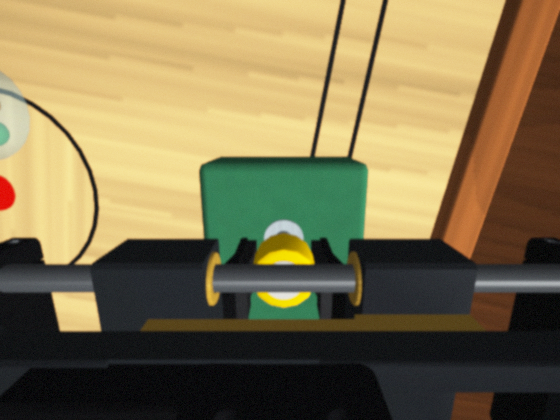

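View pics/s4.png

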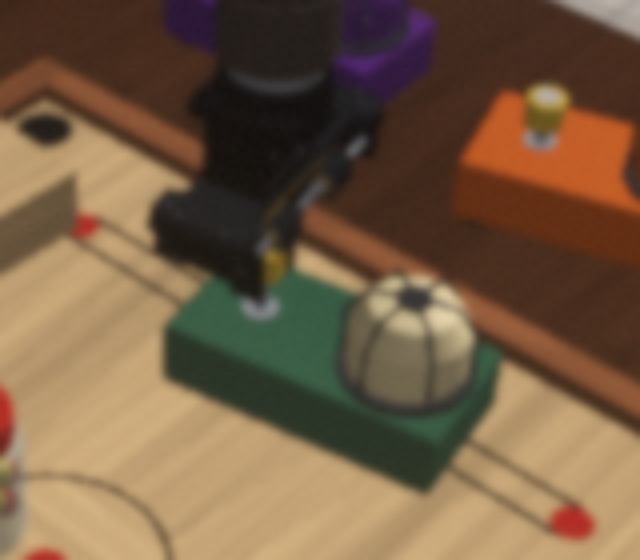

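The cap is still at the same spot between the pads while the base has receded. Force is 7.2 N downward, which matches the spring at about 17–18 mm. Holding for a second.

```bash
python3 -m crank '[[1,[0,0,0],[0,0,0]],[1,[0,0,0],[0,0,0]],[1,[0,0,0],[0,0,0]],[1,[0,0,0],[0,0,0]],[1,[0,0,0],[0,0,0]],[1,[0,0,0],[0,0,0]],[1,[0,0,0],[0,0,0]],[1,[0,0,0],[0,0,0]]]'; python3 -m crank '[[1,[0,0,0.03],[0,0,0]],[1,[0,0,0.04],[0,0,0]],[1,[0,0,0.04],[0,0,0]],[1,[0,0,0.04],[0,0,0]],[1,[0,0,0.02],[0,0,0]],[1,[0,0,0],[0,0,0]],[1,[0,0,0],[0,0,0]]]'
```

```text
time_s: 6.8
tcp_pos: [0.5287, 0.2408, 0.087]
ee_rot: [[-0.985, -0.173, -0.0], [-0.173, 0.985, 0.0], [0.0, 0.0, -1.0]]
wrist_force: [1.2, 0.5, -6.4]
gripper_width: 0.354
time_s: 7.5
tcp_pos: [0.5287, 0.2408, 0.0702]
ee_rot: [[-0.985, -0.173, 0.0], [-0.173, 0.985, 0.0], [-0.0, 0.0, -1.0]]
wrist_force: [-1.8, 1.2, -2.7]
gripper_width: 0.355
```

Back down, with force at 2.7 N (the rest preload). Opening, then retreating upwards.

```bash
python3 -m crank '[[-1,[0,0,0],[0,0,0]],[-1,[0,0,0],[0,0,0]],[-1,[0,0,0],[0,0,0]],[-1,[0,0,0],[0,0,0]],[-1,[0,0,0],[0,0,0]],[-1,[0,0,0],[0,0,0]],[-1,[0,0,0],[0,0,0]],[-1,[0,0,0],[0,0,0]]]'; python3 -m crank '[[-1,[0,0,0],[0,0,0]],[-1,[0,0,0],[0,0,0]],[-1,[0,0,-0.1],[0,0,0]],[-1,[0,0,-0.2],[0,0,0]],[-1,[0,0,-0.3],[0,0,0]],[-1,[0,0,-0.4],[0,0,0]],[-1,[0,0,-0.4],[0,0,0]],[-1,[0,0,0],[0,0,0]]]';  python3 -m crank '[[-1,[0.3,0,0],[0,0,0]],[-1,[0.4,0,0],[0,0,0]],[-1,[0.3,0,0],[0,0,0]],[-1,[0,0,0],[0,0,0]],[-1,[0,0,0],[0,0,0]],[-1,[0,0,0],[0,0,0]]]'
python3 - <<'E'
from station import r
import cv2,numpy as np
s=r.sense();print(s['tcp_pos'],s['wrist_force'],s['joint_velocities'])
a=r.capture("scene")['img'];b=r.capture("top")['img']
cv2.imwrite("pics/s5.png",a);cv2.imwrite("pics/s5z.png",cv2.resize(a[180:260,290:400],None,fx=7,fy=7,interpolation=cv2.INTER_CUBIC))
E
```

```text
time_s: 8.3
tcp_pos: [0.5288, 0.2407, 0.07]
ee_rot: [[-0.985, -0.173, -0.0], [-0.173, 0.985, -0.0], [0.0, -0.0, -1.0]]
wrist_force: [0.2, 0.4, 0.1]
gripper_width: 0.966
time_s: 9.1
tcp_pos: [0.532, 0.2425, 0.2178]
ee_rot: [[-0.985, -0.175, 0.012], [-0.174, 0.985, 0.007], [-0.013, 0.005, -1.0]]
wrist_force: [-0.6, 0.7, -0.2]
gripper_width: 0.999
time_s: 9.7
tcp_pos: [0.4311, 0.2239, 0.2104]
ee_rot: [[-0.985, -0.173, 0.001], [-0.173, 0.985, 0.001], [-0.001, 0.0, -1.0]]
wrist_force: [-0.5, -1.5, 0.0]
gripper_width: 0.999
[0.43105204 0.22386405 0.21043057] [-0.50805567 -1.46448624  0.01369128] [-0.44751707  0.920814    0.19991172 -0.08759719 -0.00883482 -0.10654296]
```

View pics/s5.png

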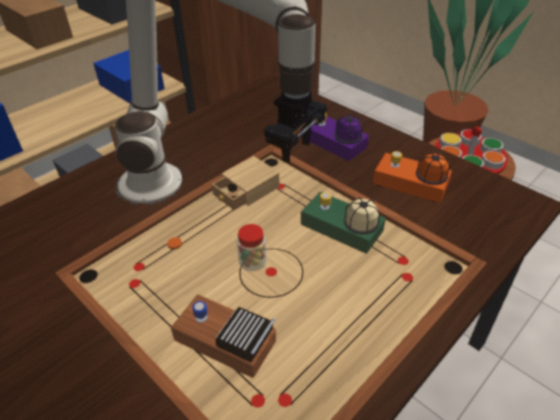

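View pics/s5z.png

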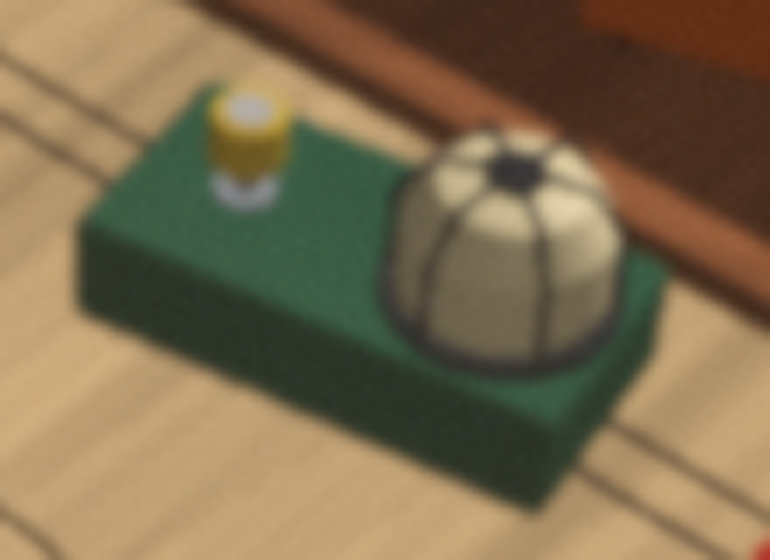

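The knob top is at the same pixels as at the start, (248,110) in the zoom. The jar at (251,247) and the radio at (200,310) are unchanged, and the arm is clear. Handing in.

```bash
python3 -c "
from station import r
print(r.finish_job())"
```

```text
the job is handed in; nothing more can be done
None
```

I pulled the lamp's yellow knob up about 17 mm and held it there for over a second. I then lowered it to rest, let go, moved the arm clear and handed the job in. The hand-in gives no verdict, and I saw no direct sign that the lamp lit.

- **Pull:** The tool rose from z = 0.070 m to 0.087 m with the cap still between the pads. The wrist force read 6.4–7.2 N, about what the spring should give at 16–19 mm.
- **Back at rest:** After lowering, the force was 2.7 N, close to the stated 2.5 N at rest, and it dropped to about zero on opening. In the last scene picture the knob top is at the same pixels as at the start.
- **Surroundings:** The jar and radio look unmoved in that picture. The arm ended clear of everything at about 9.8 s. The highest wrist force in the readings was about 8 N, though I only read it at the end of moves.
- **Disagreements:** The wrist camera placed the knob 2–3 mm from where the fixed cameras did, so I used the wrist reading. My rough outline of the lamp base came out 101 × 209 mm instead of 110 × 215 mm, which I put down to blurred, rounded edges. Neither affected the grasp.

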